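Pack the locker-key box and hold its lid at the balance point

ROBOT

A 6-joint arm with a two-finger parallel gripper is mounted at the origin on the work surface; the furniture and walls round the work are solid. World frame = base frame: x ahead of the robot, y to its left, z up, the work surface at z = 0. Lengths are in m, angles in rad, forces in N, time in s.
With the tool pointing down it reaches from about 0.375 to 0.9 m from the base axis. Payload 3.1 kg.
Tool frame: the origin (TCP) lies on the centre line of the jaws, within the pads' length; the fingertips stand 22 mm ahead of it and the grasp point (between the pads) lies 3 mm ahead of it; z points along the fingers, y is the line along which they close (so a half turn about z gives the same grasp; the last joint's range is limited). The gripper opens to 85 mm and grips with 20 to 120 N. Pads are 22 mm wide; open, the fingers measure 114 mm over their backs; the gripper's body (76 mm by 85 mm) begins 54 mm behind the grasp point. The pads swing forward as they close: fully open they stand 13 mm farther back than shut.
Start: joints at [1.032, 0.527, 1.433, -0, 1.181, -0.178], TCP at [0.22, 0.585, 0.253] pointing down, gripper open.
Joint ranges: [-3.08, 3.08], [-0.75, 2.2], [0.22, 2.44], [-1.43, 4.57], [0, 2.65], [-2.85, 2.85]. Speed limits (rad/s): [2.79, 2.79, 3.14, 3.14, 3.14, 3.14].

INTERFACE

Orientations are given as a unit quaternion [x, y, z, w].
In Python, from station import sense, eyes, job gives the robot as it stands.
- The arm moves only by the shell command python3 -m pendant 'ROWS' [FORCE]. ROWS is rows parted by semicolons, their numbers by spaces, 1 to 20 of them, each of 5 numbers: dx, dy, dz in m, then a turn about the tool's z in rad, then the opening from 0.0 (shut) to 1.0 (fully open); each row is the pose to reach, as a shift and turn from the pose commanded when the command began, along the tool's axes at that moment; what a row does not reach only later rows make up. A row lasts 1/10 s, in which the tool goes at most 0.05 m and 0.15 rad, less where a joint would pass 70% of its speed; a pose out of reach is approached as far as the arm can. The fingers move at their own pace and stop on an object; FORCE is the grip in N (left out, the last holds). Time passes only in rows, so rows that do not move let the fingers close. It prints the time, the measured TCP pose, the force, the opening and the grip force at its end.
- sense(): the state, without advancing time (a new reading comes with each control period).
- eyes.snapshot(name): name is "scene" or "top"; returns a dict with "pixels" (400x640x3 uint8, red, green, blue), "range_z" (400x640 float32, m along the optical axis (not along the pixel's ray), 0 where there is no reading), "fov_y" (degrees; the focal length in pixels is half the picture's height over the tangent of half this angle, whatever the lens; pixels are square), "cx", "cy" (the principal point, pixels), "k1" (the pictures are not rectified: a ray, as slopes to the right and down, at radius r is drawn at 1 + k1 r^2 times it, then the intrinsics apply), "R" (3x3) and "t" (3): a world point X has camera coordinates R X + t. Camera axes: x right, y down, z forward; pixel columns grow to the right and rows downward; lengths in m; the calibration is good to about 2 mm. A picture is of the moment at which its call begins.
- job.sign_off(): hands the job in; it is judged then, once.
The state is a dict: "t": time; "q": joint angles; "qd": joint speeds; "tau": joint torques, N m; "tcp_pos": TCP position; "tool_rot": TCP orientation; "force": force on the tool from outside, world axes, zero at the start; "ft_torque": the same for the moment, N m; "finger_gap": opening from 0.0 (shut) to 1.0 (fully open); "gripper_force": force on a finger pad.
Only numpy, scipy, OpenCV 4.12 (cv2) and the standard library are available. Lean on these libraries where they do the work, as an engineer would, in place of code of your own. Each camera call takes 0.05 s, during which the arm holds its last target. There are 200 camera calls.

TASK

Finish packing the steel locker-key box: lay the separator board flat on the dividers over the lower layer of keys, then set the key tray flat on the board beside its finger pull. Then, because the lid stay is unhooked and a colleague will hook it on, gently swing the laid-back lid up to its balance point, which comes just before it stands straight up, and finish with the fingers still holding it there, falling neither back nor shut. Leave the stapler and the tape roll where they are.

Things in the scene. Friction and masses are not known exactly. Their poses are not given: they have to be found in the camera images.
- key_box: Grey steel box, firm on the desk, 166 (x) x 118 (y) mm, rim 90 mm high, walls 3 mm; inside 160 x 112. Origin: centre of underside; x along the hinge, away from the robot (turned 0.1 to 0.36 rad to the right); y left. Keys lie between 3 dividers along y; dividers and 10 mm end ledges, tops 25 mm above the underside, carry the separator. Lid hinged on the right (-y) rim.
- lid_hinge (a point): Middle of the lid's hinge line, at (0, -62.5, 90.5) mm in the box frame; the line runs along the x of the box. The unhooked lid stay lies against the near side of the box.
- lid (a joint): Lid angle, rad: 0 shut (lid towards the box's +y), 1.57 panel straight up, 2.15 laid back to the right on its stop, where it starts and rests. Lid 0.32 kg, hinge nearly free: it falls if let go. Rim and lock on its inner side make it balance at 1.68, not at 1.57: below that it falls shut, above it falls back.
- lid_edge (a point): Middle of the lid's free edge, 124.5 mm from the hinge line, at mid-thickness. Lid: 173 x 124 mm panel with a 31 mm deep rim on its inner side. In the middle 60 mm of the edge a dark lock case fills the rim: a solid block 31 mm thick, 26 mm from the edge towards the hinge, to pinch across its thickness. Block's mid-plane lies 13 mm to the inner side of the hinge line (shut: below it).
- separator: Stiff brown board 152 (x) x 104 (y) x 4 mm, 70 g, with an upright grey finger pull near its +x end. Origin: centre of underside, z up. Starts on the desk left of the box, +x away from the robot (turned 0 to 0.35 rad right), beside the tray; which of the two is nearer the box varies. In the box its x lies along the box's x; the pull may be at either end.
- separator_pull (a point): Top of the finger pull, at (54, 0, 40) mm in the separator's frame. The pull is a block 14 mm along x, 18 mm along y, standing 36 mm above the board; pinch it along y. (Mind the file stand left of the work: fixed, 0.33 m high.)
- tray: Grey lift-out tray, 112 (x) x 98 (y) mm, walls 30 mm high, two compartments with a key tag fixed in each, 0.18 kg. Origin: centre of underside; x along its grip bar, starts away from the robot (turned 0 to 0.35 rad right). In the box it stands on the separator, x along the box's x, its centre 16 mm from the box's centre on the side away from the finger pull.
- tray_grip (a point): Top of the tray's grip bar, 48 mm above the underside, over its centre; the bar is 60 mm long (x), 12 mm thick (y), 18 mm deep, on a 6 mm partition. Pinch it along y.
- stapler: Bystander: stapler, 131 mm long, behind the work; leave alone. Origin: underside.
- tape_roll: Bystander: white tape roll, 64 mm across, 18 mm high, lying between the work and the phone cord; leave alone. Origin: underside.

How it is judged:
On the way, in this order (a step that is already met when the one before it is completed fails the run):
1. the separator board lies flat on the dividers inside the box, let go (z of separator in the frame of key_box between 0.021 and 0.029 m and horizontal distance between separator and key_box below 0.012 m and angle between the x axis of separator and the x axis of key_box, either way round below 0.12 rad and angle between separator's own z axis and vertical below 0.05 rad and contact force between the fingers and separator below 0.1 N), for 0.2 s.
2. the tray stands flat on the separator board inside the box, let go (z of separator in the frame of key_box between 0.021 and 0.029 m and horizontal distance between separator and key_box below 0.012 m and angle between the x axis of separator and the x axis of key_box, either way round below 0.12 rad and angle between each of separator, tray's own z axis and vertical below 0.05 rad and z of tray in the frame of key_box between 0.025 and 0.033 m and horizontal distance between tray and key_box below 0.035 m and contact force between tray and separator above 0.3 N and contact force between the fingers and tray below 0.1 N), for 0.2 s.
At the end, for the whole second after the job is handed in: The separator lies flat on the dividers inside the box (centre within 12 mm, tilt under 0.05 rad), the tray stands flat on it, both let go; the lid joint reads 1.60 to 1.76 rad and is still, and the fingers hold the lid (over 1 N) above the box (all of step 2 and contact force between the fingers and separator below 0.1 N and value of joint lid between 1.6 and 1.76 rad and velocity of joint lid between -0.1 and 0.1 rad/s and contact force between the fingers and key_box above 1 N and height (world z) of the grasp point above 0.12 m); the arm keeps its last pose, push and grip.
It fails at once if the lid is let past its balance point and falls towards shut (below 1.3 rad) (value of joint lid below 1.3 rad).
It fails at once if the lid is flung or dropped (faster than 3 rad/s) (velocity of joint lid above 3 rad/s or velocity of joint lid below -3 rad/s).
It fails at once if the stapler or tape roll is shifted by more than 3 cm (distance of any of stapler, tape_roll from where it was at the start of the episode above 0.03 m).
It also fails if it takes over 70 s, if anything falls off the work surface, if the arm or the gripper's body presses on something with over 40 N, if the wrist force passes 120 N, or if a joint passes its speed limit or range.

## Working session

There is one attempt and no reset: what is moved stays moved. The work goes in short steps, Python scripts to look and compute and a shell command to move; the robot and the scene stay as the last step left them, time stands still between calls to the robot, and variables do not carry over. Pictures are saved under pics/ and viewed, at most 10 in all, crops included, and the job is handed in when it is done.

```bash
ls; mkdir -p pics; cat > h.py <<'E'
import numpy as np, cv2
from station import sense, eyes, job
def snap(n):
    s=eyes.snapshot(n); np.savez(f'/tmp/{n}.npz',**s); return s
def load(n): return dict(np.load(f'/tmp/{n}.npz'))
def K(s):
    f=200/np.tan(np.radians(float(s['fov_y']))/2)
    return np.array([[f,0,s['cx']],[0,f,s['cy']],[0,0,1]],float), np.array([float(s['k1']),0,0,0,0])
def rays(s,uv):
    # forward: drawn = ray*(1+k1 r^2)
    k,d=K(s); p=cv2.undistortPoints(np.array(uv,float).reshape(-1,1,2),k,d).reshape(-1,2)
    return np.c_[p,np.ones(len(p))]
def at_z(s,uv,z):
    r=rays(s,uv)@s['R']; c=-s['R'].T@s['t']; return c+r*((z-c[2])/r[:,2])[:,None]
def depth(s,uv):
    r=rays(s,uv); zz=np.array([np.median([v for v in s['range_z'][int(round(v))-1:int(round(v))+2,int(round(u))-1:int(round(u))+2].ravel()]) for u,v in uv])
    return (r*zz[:,None]-s['t'])@s['R']
def proj(s,P):
    k,d=K(s); rv,_=cv2.Rodrigues(np.array(s['R'],float)); return cv2.projectPoints(np.array(P,float).reshape(-1,1,3),rv,np.array(s['t'],float),k,d)[0].reshape(-1,2)
def cloud(s):
    v,u=np.mgrid[0:400,0:640]; uv=np.c_[u.ravel(),v.ravel()]; r=rays(s,uv); zz=s['range_z'].ravel()
    P=(r*zz[:,None]-s['t'])@s['R']; P[zz==0]=np.nan; return P.reshape(400,640,3)
E
python3 - <<'E'
from h import *
for n in('top','scene'):
    s=snap(n); cv2.imwrite(f'pics/{n}1.png',s['pixels'][:,:,::-1]); print(n,s['fov_y'],s['k1'],-s['R'].T@s['t'],s['R'])
st=sense(); print(st)
E
```

```text
pics
top 55.94038629853863 -0.06054825097969674 [ 0.46580889 -0.08265504  0.91644508] [[-0.00380612 -0.99987289 -0.01548263]
 [-0.99799327  0.00477666 -0.06313962]
 [ 0.06320555  0.01521124 -0.9978846 ]]
scene 56.783164903109416 -0.0837607002864101 [0.01836799 0.01178004 0.76878123] [[-0.17843169 -0.98393474 -0.00587851]
 [-0.80401467  0.14924285 -0.57557534]
 [ 0.5672059  -0.09797447 -0.81772762]]
{'t': 0.1, 'q': array([ 1.03246496e+00,  5.28369538e-01,  1.43376524e+00, -3.49406695e-05,
        1.18141408e+00, -1.78529859e-01]), 'qd': array([ 0.00017037, -0.00233897, -0.00565284,  0.00035321,  0.00175926,
        0.00065435]), 'tau': array([-1.12229995e-03, -4.43306315e+01, -1.78586072e+01, -3.66707227e-04,
        3.87115622e-03,  6.99852336e-06]), 'tcp_pos': array([0.21974054, 0.58445555, 0.25243653]), 'tool_rot': array([ 1.78925305e-01,  9.83862174e-01, -9.21611119e-04, -3.27994246e-04]), 'force': array([ 0.48956452,  0.81651648, -0.16193198]), 'ft_torque': array([ 0.00117973, -0.00582364, -0.03990279]), 'gripper_force': 0.0, 'finger_gap': 1.0029341500041107}
```

View pics/top1.png

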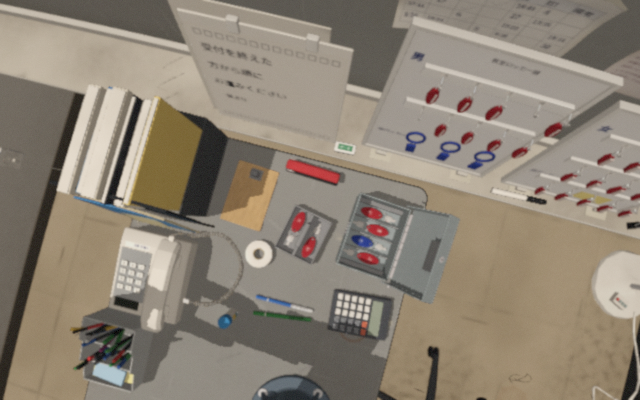

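View pics/scene1.png

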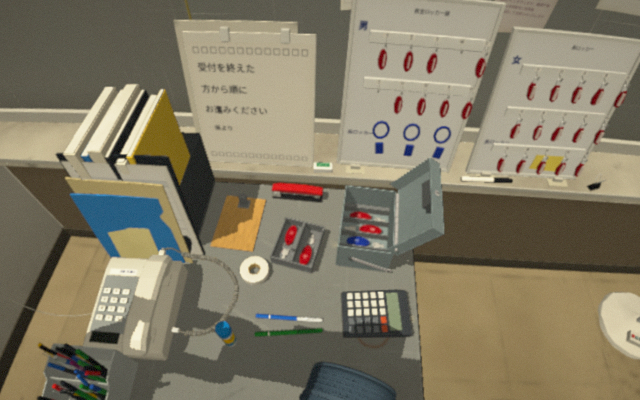

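The top view shows separator at about (250,195) with pull (256,173), tray (306,234), box (375,235), lid to the right with lock (430,255). Next, enlarged crops.

```bash
python3 - <<'E'
from h import *
a=load('top')['pixels'][150:310,215:465,::-1]; cv2.imwrite('pics/topc.png',cv2.resize(a,None,fx=3.2,fy=3.2,interpolation=2))
a=load('scene')['pixels'][150:280,205:450,::-1]; cv2.imwrite('pics/scenec.png',cv2.resize(a,None,fx=3.2,fy=3.2,interpolation=2))
E
```

```text
(no output)
```

View pics/topc.png

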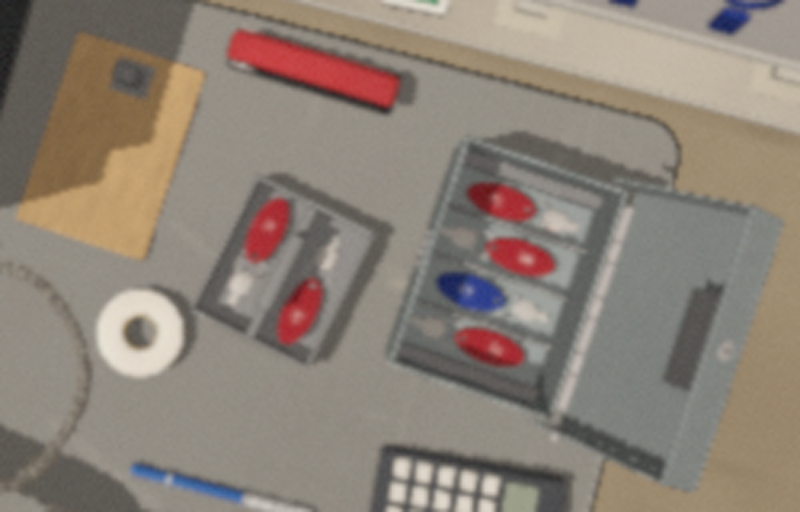

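View pics/scenec.png

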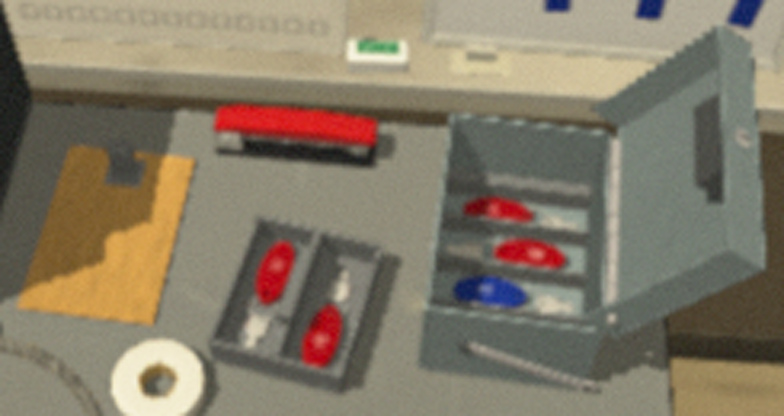

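Crops: separator corners (80,35),(203,72),(147,260),(17,217); pull (130,76). Tray rim corners are (265,178),(390,232),(315,362),(198,308), box rim (466,140),(632,190),(553,413),(390,358). The same points show in the scene crop.

```bash
cat > meas.py <<'E'
from h import *
T=load('top');S=load('scene')
def px(c,o): return (np.array(c,float)+.5)/3.2-.5+np.array(o)
def tri(a,b):
    A=rays(T,a)@T['R'];B=rays(S,b)@S['R'];ca=-T['R'].T@T['t'];cb=-S['R'].T@S['t'];o=[]
    for p,q in zip(A,B):
        x=np.linalg.lstsq(np.c_[p,-q],cb-ca,rcond=None)[0];o.append((ca+p*x[0]+cb+q*x[1])/2)
    return np.array(o)
ot=(215,150);os_=(205,150)
D={'sep':([(80,35),(203,72),(147,260),(17,217)],[(70,147),(195,157),(155,323),(20,308)],.004),
'pull':([(130,76)],[(124,153)],.04),
'tray':([(265,178),(390,232),(315,362),(198,308)],[(258,220),(400,255),(343,388),(213,348)],.03),
'box':([(466,140),(632,190),(553,413),(390,358)],[(452,115),(612,131),(603,320),(425,308)],.09)}
for n,(a,b,z) in D.items():
    a=px(a,ot);b=px(b,os_);np.set_printoptions(precision=4,suppress=True)
    t=tri(a,b);p=at_z(T,a,z);q=at_z(S,b,z)
    print(n,'tri z',t[:,2].mean(),t[:,2]);
    for m in (t,p,q):
        c=m.mean(0)
        if len(m)==4:
            d=(m[0]+m[1]-m[2]-m[3]);e=(m[0]+m[3]-m[1]-m[2]);print('  c',c,'yaw',np.arctan2(d[1],d[0]),np.arctan2(-e[0],e[1]),'L',np.linalg.norm(d)/2,np.linalg.norm(e)/2)
        else: print('  ',c)
E
python3 meas.py
python3 - <<'E'
from h import *
# lid plane from depth clouds
for n in('top','scene'):
    s=load(n);C=cloud(s)
    if n=='top':
        uv=[(215+x/3.2,150+y/3.2) for x,y in [(640,250),(660,330),(690,220),(620,400),(690,345),(735,340),(755,260)]]
    else: uv=[(205+x/3.2,150+y/3.2) for x,y in [(650,150),(660,250),(690,80),(720,260),(710,150),(742,140),(745,200)]]
    print(n); print(depth(s,uv))
E
```

```text
sep tri z 0.00459515068492411 [0.0055 0.0079 0.0043 0.0008]
  c [0.5346 0.0995 0.0046] yaw -0.3128306112546832 -0.3088999411009218 L 0.14811903421300412 0.10328815318755107
  c [0.535  0.1008 0.004 ] yaw -0.3057162398672675 -0.3087735149556251 L 0.1482596276660105 0.1023535831274136
  c [0.5348 0.0981 0.004 ] yaw -0.30458662631655514 -0.2914226709126009 L 0.15070966398392985 0.10270642808595151
pull tri z 0.033984737747445315 [0.034]
   [0.5841 0.0804 0.034 ]
   [0.5835 0.0804 0.04  ]
   [0.5791 0.0788 0.04  ]
tray tri z 0.015327981986420353 [0.025  0.0122 0.0059 0.0183]
  c [ 0.4401 -0.0377  0.0153] yaw -0.5072753596816781 -0.4231168405422614 L 0.11076810494790382 0.10105763564374318
  c [ 0.4409 -0.0381  0.03  ] yaw -0.5035613397603629 -0.42123944447357786 L 0.10845644423967152 0.09731355477781932
  c [ 0.4323 -0.0366  0.03  ] yaw -0.4958859716736204 -0.4846141327204119 L 0.1117894666112165 0.1024006280308421
box tri z 0.09071249633101189 [0.0915 0.0899 0.0967 0.0848]
  c [ 0.4384 -0.1912  0.0907] yaw -0.35186002821858453 -0.30906627533632225 L 0.1595181163511911 0.11634875808891418
  c [ 0.4386 -0.1904  0.09  ] yaw -0.3497248195097534 -0.31338206006289737 L 0.1596312238501929 0.1178139823452939
  c [ 0.4386 -0.1927  0.09  ] yaw -0.3474209869670301 -0.28597635812965155 L 0.15961607948526976 0.11606138047321682
top
[[ 0.45449332 -0.2758333   0.10774883]
 [ 0.40358682 -0.28050159  0.13865805]
 [ 0.47406212 -0.30183615  0.13644258]
 [ 0.3579429  -0.25603975  0.12989714]
 [ 0.39944203 -0.2828543   0.19905949]
 [ 0.4019051  -0.31069007  0.19613567]
 [ 0.44938386 -0.32282291  0.19874303]]
scene
[[ 0.45462948 -0.28460721  0.11801553]
 [ 0.37249475 -0.26148834  0.12496801]
 [ 0.48278061 -0.3154154   0.15310415]
 [ 0.32176991 -0.26406403  0.19385962]
 [ 0.39303111 -0.28319425  0.2000248 ]
 [ 0.39586198 -0.30467239  0.20118831]
 [ 0.35535406 -0.29118496  0.19885102]]
```

```bash
cat > dm.py <<'E'
from h import *
np.set_printoptions(precision=4,suppress=True)
def report(n,reg):
    s=load(n);C=cloud(s);x,y,z=C[...,0],C[...,1],C[...,2]
    for nm,(cx,cy,rx,lo,hi) in reg.items():
        m=(abs(x-cx)<rx)&(abs(y-cy)<rx)&(z>lo)&(z<hi)
        P=C[m]
        if len(P)<3: print(n,nm,'none');continue
        (c,w,a)=cv2.minAreaRect(P[:,:2].astype(np.float32)); print(n,nm,len(P),'zmed',np.median(P[:,2]),'rect',np.array(c),np.array(w),'ang',np.radians(a),np.radians(a)-np.pi/2,'mean',P.mean(0))
if __name__=='__main__':
    R={'pull':(.583,.08,.03,.025,.06),'bar':(.44,-.037,.045,.038,.06),'trayrim':(.44,-.037,.085,.021,.06),'box':(.4386,-.191,.11,.08,.094)}
    for n in('top','scene'): snap(n);report(n,R)
E
python3 dm.py
```

```text
top pull 50 zmed 0.03825544503096899 rect [0.5867 0.0842] [0.0181 0.0136] ang 1.278677648933522 -0.29211867786137447 mean [0.5857 0.0833 0.0375]
top bar 137 zmed 0.0466049153845487 rect [ 0.4397 -0.0296] [0.0114 0.0587] ang 1.1051762991823313 -0.46562002761256527 mean [ 0.44   -0.0299  0.0465]
top trayrim 472 zmed 0.030622765095188048 rect [ 0.4168 -0.0531] [0.1597 0.1313] ang 1.1100846382294018 -0.4607116885654947 mean [ 0.434  -0.0371  0.0349]
top box 688 zmed 0.08939396545240386 rect [ 0.4345 -0.1927] [0.1282 0.1672] ang 1.2292250111776772 -0.3415713156172193 mean [ 0.4287 -0.2116  0.0892]
scene pull 56 zmed 0.03594998594971757 rect [0.5866 0.0823] [0.0184 0.015 ] ang 1.1436545827181777 -0.4271417440767189 mean [0.5842 0.0821 0.0344]
scene bar 134 zmed 0.04594861010314559 rect [ 0.4393 -0.0334] [0.0121 0.0597] ang 1.1016064648991346 -0.46918986189576195 mean [ 0.4375 -0.0334  0.0457]
scene trayrim 604 zmed 0.029066817302564073 rect [ 0.4267 -0.06  ] [0.1573 0.1141] ang 1.1079955215122892 -0.46280080528260736 mean [ 0.431  -0.0386  0.0328]
scene box 669 zmed 0.08837730848457906 rect [ 0.4356 -0.1965] [0.1261 0.1697] ang 1.2318602090763107 -0.3389361177185859 mean [ 0.4303 -0.2076  0.0881]
```

```bash
cat >> h.py <<'E'
from scipy.spatial.transform import Rotation as Ro
def rel(p,yaw=None):
    """shift in tool axes to bring TCP to world p, and turn so tool-y axis lies along world dir yaw+90 (mod pi)"""
    s=sense();R=Ro.from_quat(s['tool_rot']).as_matrix();d=R.T@(np.array(p)-s['tcp_pos']);ty=np.arctan2(R[1,1],R[0,1])
    t=0
    if yaw is not None:
        w=yaw+np.pi/2-ty; w=(w+np.pi/2)%np.pi-np.pi/2; t=-w
    print('tool shift',np.round(d,4),'turn',round(t,4),'q6',s['q'][5],'jaw yaw',ty-np.pi/2)
def bw(x,y): # box frame -> world
    c=np.array(BOX[:2]);a=BOX[2];return c+np.array([np.cos(a)*x-np.sin(a)*y,np.sin(a)*x+np.cos(a)*y])
BOX=(.4375,-.192,-.34)
E
python3 - <<'E'
from h import *
np.set_printoptions(precision=3,suppress=True)
C=np.concatenate([cloud(load(n)).reshape(-1,3) for n in('top','scene')])
C=C[(C[:,2]>.06)&(C[:,2]<.6)&(C[:,0]<.9)]
print('max z per cell; rows x from .9, cols y from .6 down to -.4')
xs=np.arange(.1,.9,.05);ys=np.arange(-.4,.65,.05)
print('      ',ys[::-1])
for x in xs[::-1]:
    print(round(x,2),[ (lambda m:round(float(C[m,2].max()),2) if m.sum()>3 else 0)((C[:,0]>=x)&(C[:,0]<x+.05)&(C[:,1]>=y)&(C[:,1]<y+.05)) for y in ys[::-1]])
m=(C[:,2]>.1)&(C[:,0]>.5)&(C[:,0]<.65)&(C[:,1]>.1);print('stand min y',np.sort(C[m,1])[[0,5,20,50]])
rel((.586,.083,.2),-.305)
print(bw(0,56),bw(54,0),bw(-16,0))
E
```

```text
max z per cell; rows x from .9, cols y from .6 down to -.4
       [ 0.6   0.55  0.5   0.45  0.4   0.35  0.3   0.25  0.2   0.15  0.1   0.05
 -0.   -0.05 -0.1  -0.15 -0.2  -0.25 -0.3  -0.35 -0.4 ]
0.85 [0, 0, 0, 0, 0, 0.08, 0.4, 0.4, 0.4, 0.4, 0.4, 0, 0, 0, 0, 0, 0, 0, 0, 0, 0]
0.8 [0, 0, 0, 0, 0, 0, 0, 0, 0, 0.37, 0.4, 0.4, 0.4, 0.4, 0.4, 0, 0, 0, 0, 0, 0]
0.75 [0, 0, 0, 0, 0, 0, 0, 0, 0, 0.33, 0.36, 0.37, 0.38, 0.38, 0.4, 0.41, 0.45, 0.46, 0, 0, 0]
0.7 [0, 0, 0, 0, 0, 0, 0.32, 0, 0, 0.14, 0.2, 0.25, 0.3, 0.35, 0.37, 0.36, 0.44, 0.47, 0.5, 0.52, 0.55]
0.65 [0, 0, 0, 0, 0, 0, 0.32, 0.33, 0.33, 0.31, 0, 0, 0.1, 0.15, 0.2, 0.23, 0.3, 0.37, 0.44, 0.44, 0.54]
0.6 [0, 0, 0, 0, 0, 0, 0.32, 0.33, 0.32, 0.29, 0, 0, 0, 0, 0, 0, 0, 0.1, 0.26, 0.32, 0.36]
0.55 [0, 0, 0, 0, 0, 0.32, 0.33, 0.33, 0.31, 0.18, 0, 0, 0, 0, 0, 0, 0, 0, 0, 0, 0]
0.5 [0, 0, 0, 0, 0.22, 0.32, 0.33, 0.33, 0.31, 0.18, 0, 0, 0, 0, 0, 0, 0.09, 0.09, 0.13, 0, 0]
0.45 [0, 0, 0, 0, 0.12, 0.18, 0.25, 0.31, 0.31, 0.31, 0, 0, 0, 0, 0, 0.09, 0.09, 0, 0.18, 0.21, 0]
0.4 [0, 0, 0, 0, 0, 0.06, 0.06, 0.1, 0.1, 0, 0, 0, 0, 0, 0, 0.09, 0, 0.1, 0.21, 0.21, 0]
0.35 [0, 0, 0, 0, 0, 0.06, 0.1, 0.11, 0.1, 0, 0, 0, 0, 0, 0, 0.09, 0.09, 0.12, 0.21, 0.21, 0]
0.3 [0, 0, 0, 0, 0, 0.06, 0.11, 0.11, 0, 0, 0, 0, 0, 0, 0, 0, 0.11, 0.19, 0.21, 0, 0]
0.25 [0, 0, 0, 0.11, 0.15, 0.11, 0.11, 0.11, 0, 0.09, 0.09, 0, 0, 0, 0, 0, 0, 0, 0, 0, 0]
0.2 [0, 0, 0, 0.15, 0.16, 0.16, 0.11, 0.1, 0, 0.09, 0.09, 0, 0, 0, 0, 0, 0, 0, 0, 0, 0]
0.15 [0, 0, 0, 0.12, 0.14, 0.16, 0.16, 0, 0, 0, 0, 0, 0, 0, 0, 0, 0, 0, 0, 0, 0]
0.1 [0, 0, 0, 0.12, 0.06, 0.09, 0.07, 0, 0, 0, 0, 0, 0, 0.32, 0, 0, 0, 0, 0, 0, 0]
stand min y [0.16  0.161 0.162 0.163]
tool shift [-0.519 -0.341  0.053] turn -0.0548 q6 -0.1785197691561085 jaw yaw -0.3597850997204395
[19.113 52.602] [ 51.346 -18.2  ] [-14.647   5.144]
```

```bash
python3 - <<'E'
from h import *
for p in [(.30,.30,.27),(.43,.06,.25),(.586,.083,.2),(.586,.083,.11)]: rel(p,-.305)
E
```

```text
tool shift [-0.1753 -0.2382 -0.017 ] turn -0.0548 q6 -0.1785197691561085 jaw yaw -0.3597850997204395
tool shift [-0.3814 -0.417   0.0032] turn -0.0548 q6 -0.1785197691561085 jaw yaw -0.3597850997204395
tool shift [-0.5194 -0.3405  0.053 ] turn -0.0548 q6 -0.1785197691561085 jaw yaw -0.3597850997204395
tool shift [-0.5194 -0.3404  0.143 ] turn -0.0548 q6 -0.1785197691561085 jaw yaw -0.3597850997204395
```

```bash
python3 -m pendant '-0.03 -0.04 -0.01 0 0.45; -0.06 -0.08 -0.017 0 0.45; -0.09 -0.12 -0.017 0 0.45; -0.12 -0.16 -0.017 0 0.45; -0.15 -0.2 -0.017 0 0.45; -0.175 -0.238 -0.017 0 0.45; -0.21 -0.268 -0.017 0 0.45; -0.245 -0.298 -0.01 0 0.45; -0.28 -0.328 -0.01 -0.02 0.45; -0.315 -0.358 0 -0.03 0.45; -0.35 -0.388 0 -0.04 0.45; -0.381 -0.417 0 -0.055 0.45; -0.415 -0.395 0.01 -0.055 0.45; -0.45 -0.375 0.02 -0.055 0.45; -0.485 -0.36 0.04 -0.055 0.45; -0.519 -0.341 0.053 -0.055 0.45; -0.519 -0.341 0.08 -0.055 0.45; -0.519 -0.341 0.08 -0.055 0.45' 80; python3 - <<'E'
from h import *
s=snap('top');cv2.imwrite('pics/top2.png',cv2.resize(s['pixels'][100:260,180:430,::-1],None,fx=3.2,fy=3.2,interpolation=2))
for z in (.12,.06,.033): rel((.586,.083,z),-.305)
E
```

```text
t: 2.0
tcp_pos: [0.5838, 0.0831, 0.1696]
tool_rot: [0.152, 0.988, -0.0, -0.004]
force: [-0.3, -0.5, -0.1]
finger_gap: 0.454
gripper_force: 0.0
tool shift [-0.0024  0.0006  0.0513] turn 0.0002 q6 -1.3138954216422762 jaw yaw -0.3047504907314269
tool shift [-0.0027  0.0007  0.1113] turn 0.0002 q6 -1.3138954216422762 jaw yaw -0.3047504907314269
tool shift [-0.0029  0.0007  0.1383] turn 0.0002 q6 -1.3138954216422762 jaw yaw -0.3047504907314269
```

View pics/top2.png

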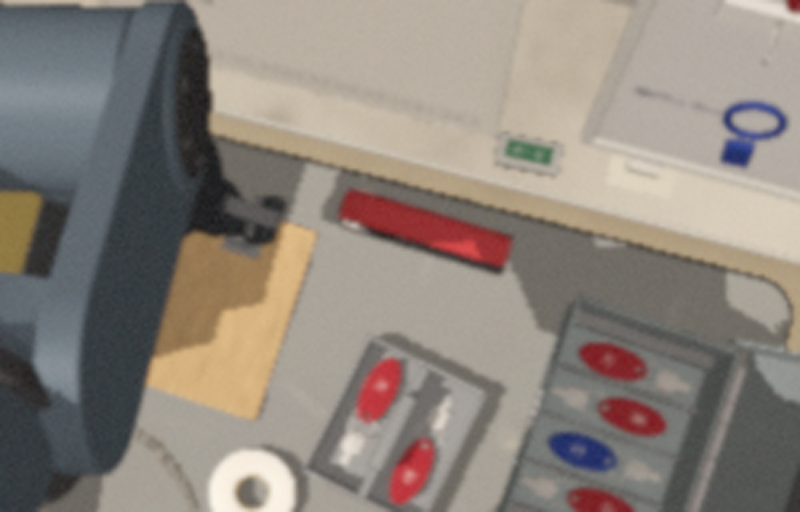

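The gripper straddles near the pull (crop ≈(255,220)); wrist link hangs left, toward the file stand. Checking the clearance below that link numerically.

```bash
python3 - <<'E'
from h import *
old=load('scene');s=snap('scene');
d=(abs(s['range_z']-old['range_z'])>.03)&(s['range_z']>0)
C=cloud(s)[d]
for y in np.arange(-.05,.35,.025):
    m=(C[:,1]>=y)&(C[:,1]<y+.025)
    if m.sum()>5:
        P=C[m]; i=np.argsort(P[:,2]); print(round(y,3),m.sum(),'z',np.round(np.percentile(P[:,2],[1,50,99]),3),'x',np.round(np.percentile(P[:,0],[1,99]),3), 'lowest',np.round(P[i[3]],3))
print(sense()['q'])
E
```

```text
-0.05 511 z [-0.004 -0.001  0.173] x [0.105 0.709] lowest [ 0.11  -0.029 -0.004]
-0.025 375 z [-0.003 -0.001  0.297] x [0.11 0.75] lowest [ 0.128 -0.001 -0.003]
0.0 277 z [-0.003  0.251  0.48 ] x [0.114 0.759] lowest [ 0.118  0.018 -0.003]
0.025 2101 z [0.196 0.517 0.598] x [0.393 0.586] lowest [ 0.556  0.035 -0.002]
0.05 3291 z [0.164 0.511 0.61 ] x [0.377 0.581] lowest [0.549 0.073 0.001]
0.075 3003 z [0.187 0.526 0.616] x [0.372 0.578] lowest [0.143 0.087 0.   ]
0.1 2442 z [0.158 0.539 0.619] x [0.372 0.604] lowest [ 0.379  0.109 -0.002]
0.125 915 z [0.199 0.52  0.618] x [0.378 0.609] lowest [0.304 0.136 0.001]
0.15 33405 z [0.364 0.561 0.667] x [0.085 0.3  ] lowest [ 0.664  0.157 -0.001]
0.175 4508 z [0.484 0.532 0.586] x [0.081 0.152] lowest [ 0.395  0.185 -0.001]
0.2 1791 z [0.293 0.513 0.541] x [0.079 0.251] lowest [ 0.242  0.212 -0.001]
0.225 18 z [-0.002  0.192  0.321] x [0.193 0.879] lowest [ 0.187  0.237 -0.   ]
0.25 20 z [-0.002  0.186  0.323] x [0.223 0.845] lowest [0.324 0.268 0.053]
0.275 16 z [0.002 0.266 0.346] x [0.211 0.903] lowest [0.322 0.278 0.051]
0.3 15 z [0.057 0.282 0.318] x [0.436 0.906] lowest [0.492 0.312 0.186]
0.325 11 z [0.061 0.222 0.318] x [0.415 0.912] lowest [0.5   0.34  0.188]
[-4.77790785e-02  5.84074174e-01  1.59422765e+00 -1.30557474e-05
  9.66402473e-01 -1.31384929e+00]
```

```bash
python3 -m pendant '-0.0027 0.0007 0.04 0 0.45; -0.0027 0.0007 0.08 0 0.45; -0.0028 0.0007 0.11 0 0.45; -0.0029 0.0007 0.134 0 0.45; -0.0029 0.0007 0.134 0 0.45; -0.0029 0.0007 0.134 0 0.45' 80; python3 -m pendant '0 0 0 0 0;0 0 0 0 0;0 0 0 0 0;0 0 0 0 0;0 0 0 0 0;0 0 0 0 0' 100
```

```text
t: 2.7
tcp_pos: [0.5891, 0.0829, 0.0408]
tool_rot: [0.152, 0.988, 0.0, 0.001]
force: [-0.7, -0.9, 0.3]
finger_gap: 0.451
gripper_force: 0.0
t: 3.3
tcp_pos: [0.5902, 0.0829, 0.042]
tool_rot: [0.152, 0.988, 0.0, 0.002]
force: [-1.3, 0.2, 7.0]
finger_gap: 0.18
gripper_force: 98.1
```

```bash
python3 -m pendant '0 0 -0.01 0 0; 0 0 -0.03 0 0; 0 0 -0.06 0 0; 0 0 -0.1 0 0; 0 0 -0.14 0 0; 0 0 -0.17 0 0; 0 0 -0.17 0 0; 0 0 -0.17 0 0' 120; cat > board.py <<'E'
from h import *
st=sense();p=st['tcp_pos'];R=Ro.from_quat(st['tool_rot']).as_matrix()
print('tcp',p,'yaw',np.arctan2(R[1,1],R[0,1])-np.pi/2)
for n in('scene','top'):
    s=snap(n);hsv=cv2.cvtColor(s['pixels'],cv2.COLOR_RGB2HSV);C=cloud(s)
    m=(hsv[...,0]>8)&(hsv[...,0]<25)&(hsv[...,1]>90)&(np.linalg.norm(C[...,:2]-p[:2],axis=2)<.19)&(C[...,2]>.01)&(C[...,2]<p[2]+.02)
    P=C[m]
    if len(P)<50: print(n,'few',len(P));continue
    zc=P[:,2];
    a=np.linalg.lstsq(np.c_[P-P.mean(0)][:,:2],zc-zc.mean(),rcond=None)[0]
    r=cv2.minAreaRect(P[:,:2].astype(np.float32))
    print(n,len(P),'rect',np.round(r[0],4),np.round(r[1],4),'ang',np.radians(r[2])-np.pi/2,'slope',np.round(a,3),'z',zc.mean(), 'pcts',np.round(np.percentile(zc,[5,95]),3))
E
python3 board.py
```

```text
t: 4.1
tcp_pos: [0.5887, 0.0829, 0.2108]
tool_rot: [0.152, 0.988, 0.0, 0.001]
force: [-0.6, 0.5, -0.7]
finger_gap: 0.182
gripper_force: 117.4
tcp [0.58873694 0.08288408 0.21079768] yaw -0.3046685003642875
scene 4111 rect [0.5341 0.1145] [0.2825 0.234 ] ang -0.42926468293967557 slope [ 0.016 -0.013] z 0.16961150776058836 pcts [0.116 0.218]
top 2943 rect [0.546  0.1391] [0.1838 0.1496] ang -0.3165387997929652 slope [-0.032  0.018] z 0.17100718056078565 pcts [0.126 0.215]
```

```bash
python3 - <<'E'
from h import *
C=np.concatenate([np.load(f'/tmp/{n}.npz')['range_z'][None]*0 for n in('top',)]) 
C=np.concatenate([cloud(load(n)).reshape(-1,3) for n in('top','scene')])
a=BOX[2];Q=(C[:,:2]-np.array(BOX[:2]))@np.array([[np.cos(a),-np.sin(a)],[np.sin(a),np.cos(a)]])
np.set_printoptions(precision=1,suppress=True,linewidth=150)
m=(abs(Q[:,0])<.1)&(C[:,2]>.094)&(C[:,2]<.13)&(Q[:,1]>-.08)&(Q[:,1]<.0)
H=np.c_[Q,C[:,2]][m]*1000
print(len(H)); print(np.histogram2d(H[:,0],H[:,1],bins=[np.arange(-100,101,20),np.arange(-80,1,10)])[0])
# rim walls: outer extents in box frame
m=(abs(C[:,2]-.0895)<.004)&(abs(Q[:,0])<.1)&(Q[:,1]>-.05)&(Q[:,1]<.08);B=Q[m]*1000
print('left rim y',np.percentile(B[(abs(B[:,0])<60)&(B[:,1]>40)][:,1],[5,50,95]))
print('far rim x',np.percentile(B[(abs(B[:,1])<40)&(B[:,0]>60)][:,0],[5,50,95]),'near',np.percentile(B[(abs(B[:,1])<40)&(B[:,0]<-60)][:,0],[5,50,95]))
for lo,hi,nm in((40,75,1),):
  P=B[(abs(B[:,0])<70)&(B[:,1]>40)];print('left rim slope',np.polyfit(P[:,0],P[:,1],1))
rel((.4884,-.21,.211),-.34)
E
```

```text
1639
[[ 52.  55.  48.  27.   1.   0.   0.   0.]
 [ 61.  39.   2.   0.   0.   0.   0.   0.]
 [100.  59.   7.   0.   0.   0.   0.   0.]
 [108.  60.   6.   0.   0.   0.   0.   0.]
 [110.  58.   3.   0.   0.   0.   0.   0.]
 [107.  58.   4.   0.   0.   0.   0.   0.]
 [105.  60.   7.   0.   0.   0.   0.   0.]
 [101.  59.   4.   0.   0.   0.   0.   0.]
 [ 97.  56.   1.   0.   0.   0.   0.   0.]
 [ 49.  55.  49.  28.   3.   0.   0.   0.]]
left rim y [55.6 59.5 62.1]
far rim x [78.2 79.9 82.1] near [-84.9 -82.9 -80.3]
left rim slope [ 0. 59.]
tool shift [ 0.  -0.3 -0. ] turn 0.0352 q6 -1.3139519223860872 jaw yaw -0.30480972617865865
```

```bash
sed -i 's/^BOX=.*/BOX=(.437,-.1905,-.34)/' h.py; python3 - <<'E'
from h import *
p=bw(.0575,0);print(p);rel((*p,.211),-.34)
E
```

```text
[ 0.49120839 -0.20967551]
tool shift [ 0.0041 -0.308  -0.0023] turn 0.0352 q6 -1.3139519223860872 jaw yaw -0.30480972617865865
```

```bash
python3 -m pendant '0 -0.02 -0.002 0.01 0; 0 -0.05 -0.002 0.02 0; 0 -0.09 -0.002 0.035 0; 0 -0.13 -0.002 0.035 0; 0.002 -0.17 -0.002 0.035 0; 0.003 -0.21 -0.002 0.035 0; 0.004 -0.25 -0.002 0.035 0; 0.004 -0.28 -0.002 0.035 0; 0.004 -0.3 -0.002 0.035 0; 0.004 -0.308 -0.002 0.035 0; 0.004 -0.308 -0.002 0.035 0; 0.004 -0.308 -0.002 0.035 0' 120; python3 board.py;  python3 - <<'E'
from h import *
s=load('top');t=load('scene')
a=cv2.resize(s['pixels'][140:300,300:480,::-1],None,fx=2.2,fy=2.2,interpolation=2);b=cv2.resize(t['pixels'][120:280,300:480,::-1],None,fx=2.2,fy=2.2,interpolation=2)
cv2.imwrite('pics/b1.png',np.hstack([a,b]))
E
```

```text
t: 5.4
tcp_pos: [0.4922, -0.2087, 0.2106]
tool_rot: [0.169, 0.986, 0.001, -0.001]
force: [-0.3, -0.1, 0.5]
finger_gap: 0.176
gripper_force: 117.5
tcp [ 0.49218542 -0.20866175  0.21057308] yaw -0.3395796361403738
scene 2933 rect [ 0.4877 -0.2142] [0.1192 0.2634] ang -0.3443608437010228 slope [-0.08  -0.017] z 0.17047662660291416 pcts [0.17  0.174]
top 685 rect [ 0.4525 -0.1925] [0.1101 0.0583] ang -0.4869779137647283 slope [-0.001  0.004] z 0.17183250982201306 pcts [0.17  0.174]
```

View pics/b1.png

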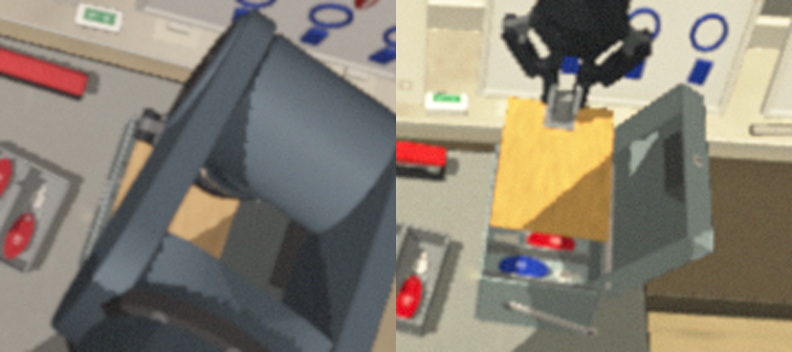

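Board hangs level; right panel shows its corners (511,97), (613,110), (610,242), (490,226). Computing its pose against the box in the same camera.

```bash
cat > bp.py <<'E'
from h import *
import sys
s=load('scene');C=cloud(s);p=sense()['tcp_pos'];hsv=cv2.cvtColor(s['pixels'],cv2.COLOR_RGB2HSV)
zt=p[2]-.042+.004
P=C[(abs(C[...,2]-zt)<.007)&(hsv[...,1]>90)&(hsv[...,0]>8)&(hsv[...,0]<25)&(np.linalg.norm(C[...,:2]-p[:2],axis=2)<.2)]
a=BOX[2];M=np.array([[np.cos(a),-np.sin(a)],[np.sin(a),np.cos(a)]])
Q=(P[:,:2]-np.array(BOX[:2]))@M*1000
r=cv2.minAreaRect(Q.astype(np.float32));print(len(P),'board in box frame mm',np.round(r,2) if 0 else r)
print('pct x',np.percentile(Q[:,0],[.5,99.5]),'y mid-part',np.percentile(Q[:,1],[.5,99.5]),'z',np.median(P[:,2]),'tcp',(p[:2]-np.array(BOX[:2]))@M*1000)
E
python3 bp.py; python3 - <<'E'
from h import *
s=load('scene')
uv=[(300+(x-396)/2.2,120+y/2.2) for x,y in [(511,97),(613,110),(610,242),(490,226)]]
P=at_z(s,uv,.173);a=BOX[2];M=np.array([[np.cos(a),-np.sin(a)],[np.sin(a),np.cos(a)]])
Q=(P[:,:2]-np.array(BOX[:2]))@M*1000;print(Q,Q.mean(0))
# same-camera box rim from this view & top
for n in ('scene',):
    C=cloud(load(n)).reshape(-1,3);B=(C[:,:2]-np.array(BOX[:2]))@M*1000
    m=(abs(C[:,2]-.0895)<.004)&(abs(B[:,0])<100)&(B[:,1]>-50)&(B[:,1]<80);B=B[m]
    print('left',np.percentile(B[(abs(B[:,0])<60)&(B[:,1]>40)][:,1],[5,50,95]),'near',np.percentile(B[(abs(B[:,1])<40)&(B[:,0]<-60)][:,0],[5,50,95]))
E
```

```text
2888 board in box frame mm ((0.5284576416015625, 0.7960357666015625), (102.69234466552734, 152.98681640625), 89.43791961669922)
pct x [-74.79765863  75.33530826] y mid-part [-50.15827221  51.84518996] z 0.1717467621707268 tcp [58.28613778  1.64866367]
[[ 74.55401873  47.95931326]
 [ 73.60476936 -51.07190596]
 [-77.14418093 -51.68657372]
 [-76.90328136  52.11948954]] [-1.47216855 -0.66991922]
left [54.16640566 55.47675677 56.79546447] near [-83.21797611 -81.50454902 -79.60327518]
```

```bash
python3 - <<'E'
from h import *
p=bw(.0578,-.0008);rel((*p,.15),-.34)
E
```

```text
tool shift [ 0.0004 -0.0025  0.0609] turn 0.0016 q6 -1.8421536015565143 jaw yaw -0.3383645981949117
```

```bash
python3 -m pendant '0 -0.0025 0.01 0 0; 0 -0.0025 0.03 0 0; 0 -0.0025 0.05 0 0; 0 -0.0025 0.061 0 0; 0 -0.0025 0.061 0 0; 0 -0.0025 0.061 0 0' 120; python3 board.py | tail -2; python3 bp.py; python3 - <<'E'
from h import *
p=bw(.0578,-.0008);rel((*p,.067),-.34)
a=BOX[2];M=np.array([[np.cos(a),-np.sin(a)],[np.sin(a),np.cos(a)]])
C=cloud(load('top'));B=(C[...,:2]-np.array(BOX[:2]))@M*1000
m=(abs(C[...,2]-.0895)<.004)&(abs(B[...,0])<60)&(B[...,1]>40)&(B[...,1]<75);print('top left rim',np.percentile(B[m][:,1],[5,50,95]))
hsv=cv2.cvtColor(load('top')['pixels'],cv2.COLOR_RGB2HSV)
m=(abs(C[...,2]-.112)<.006)&(hsv[...,1]>90)&(abs(B[...,0])<60)&(B[...,1]>20);print('top board left edge',m.sum(),np.percentile(B[m][:,1],[90,98,99.5]))
E
```

```text
t: 6.1
tcp_pos: [0.4919, -0.212, 0.1503]
tool_rot: [0.169, 0.986, -0.0, -0.0]
force: [-0.0, -0.6, -1.0]
finger_gap: 0.18
gripper_force: 117.5
scene 2654 rect [ 0.4763 -0.2086] [0.1101 0.2367] ang -0.3498541460815294 slope [-0.063 -0.023] z 0.11001237312158707 pcts [0.109 0.113]
top 250 rect [ 0.4584 -0.1986] [0.1033 0.0561] ang -0.3533254434043931 slope [ 0.01  -0.006] z 0.1116629799045698 pcts [0.109 0.114]
2587 board in box frame mm ((2.3813629150390625, -2.5676116943359375), (102.87936401367188, 154.92335510253906), 89.6627197265625)
pct x [-73.47324714  76.37802626] y mid-part [-53.08078924  48.30350726] z 0.11128859615491993 tcp [59.36051002 -2.18617921]
tool shift [0.0017 0.0014 0.084 ] turn 0.0004 q6 -1.8470897761014828 jaw yaw -0.3395665821496572
top left rim [58.11637684 59.53160447 60.91263555]
top board left edge 209 [437.7930251  439.94152669 440.36249521]
```

```bash
python3 - <<'E'
from h import *
a=BOX[2];M=np.array([[np.cos(a),-np.sin(a)],[np.sin(a),np.cos(a)]])
for n in('top','scene'):
    s=load(n);C=cloud(s);B=(C[...,:2]-np.array(BOX[:2]))@M*1000
    hsv=cv2.cvtColor(s['pixels'],cv2.COLOR_RGB2HSV)
    m=(abs(C[...,2]-.111)<.006)&(hsv[...,1]>90)&(B[...,0]<60)&(B[...,0]>-90)&(B[...,1]>20)&(B[...,1]<75);P=B[m]
    print(n,m.sum(),[(x,P[(P[:,0]>x)&(P[:,0]<x+15)][:,1].max().round(1)) for x in range(-75,50,15) if ((P[:,0]>x)&(P[:,0]<x+15)).any()], 'near end',[(y,P[(abs(P[:,1]-y)<4)][:,0].min().round(1)) for y in (25,35,45) if (abs(P[:,1]-y)<4).any()])
    m=(abs(C[...,2]-.0895)<.004)&(B[...,0]<75)&(B[...,0]>-75)&(B[...,1]>48)&(B[...,1]<75);P=B[m]
    print('  rim',[(x,np.round(np.percentile(P[(P[:,0]>x)&(P[:,0]<x+15)][:,1],[10,90]),1)) for x in range(-75,75,30) if ((P[:,0]>x)&(P[:,0]<x+15)).any()])
E
```

```text
top 94 [(-15, np.float64(50.4)), (0, np.float64(51.5)), (15, np.float64(50.9)), (30, np.float64(51.0)), (45, np.float64(50.3))] near end [(35, np.float64(48.9)), (45, np.float64(0.2))]
  rim [(-75, array([60.1, 60.6])), (-45, array([58.3, 60.9])), (-15, array([58.4, 60.3])), (15, array([58.1, 60.8])), (45, array([58.4, 61. ]))]
scene 690 [(-75, np.float64(48.9)), (-60, np.float64(49.2)), (-45, np.float64(49.0)), (-30, np.float64(49.0)), (-15, np.float64(48.8)), (0, np.float64(48.3)), (15, np.float64(48.5)), (30, np.float64(48.3)), (45, np.float64(48.0))] near end [(25, np.float64(-72.3)), (35, np.float64(-74.9)), (45, np.float64(-74.0))]
  rim [(-75, array([54.7, 56.7])), (-45, array([54.4, 56.7])), (-15, array([55. , 56.2])), (15, array([54.5, 56.6])), (45, array([54.5, 56.3]))]
```

```bash
python3 -m pendant '0.0019 0.002 0 -0.008 0; 0.0019 0.002 0.01 -0.008 0; 0.0019 0.002 0.02 -0.008 0; 0.0019 0.002 0.035 -0.008 0; 0.0019 0.002 0.05 -0.008 0; 0.0019 0.002 0.06 -0.008 0; 0.0019 0.002 0.068 -0.008 0; 0.0019 0.002 0.068 -0.008 0' 120; python3 - <<'E'
from h import *
p=bw(.0575,-.0002);rel((*p,.067),-.33)
E
```

```text
t: 7.0
tcp_pos: [0.4899, -0.2092, 0.081]
tool_rot: [0.165, 0.986, 0.001, -0.001]
force: [-0.9, 0.5, -0.5]
finger_gap: 0.176
gripper_force: 117.5
tool shift [-0.0015 -0.0002  0.014 ] turn -0.0019 q6 -1.8523850044008827 jaw yaw -0.33192712898791177
```

```bash
python3 -m pendant '-0.001 0 0.005 0 0; -0.001 0 0.009 0 0; -0.001 0 0.012 0 0; -0.001 0 0.014 0 0; -0.001 0 0.014 0 0' 120
```

```text
t: 7.5
tcp_pos: [0.4913, -0.2098, 0.0682]
tool_rot: [0.165, 0.986, 0.0, -0.0]
force: [-0.6, 0.6, -1.1]
finger_gap: 0.174
gripper_force: 117.5
```

```bash
python3 -m pendant '0 0 0.001 0 0; 0 0 0.002 0 0; 0 0 0.002 0 0' 120;  python3 -m pendant '0 0 0 0 0.3; 0 0 0 0 0.35; 0 0 0 0 0.38; 0 0 0 0 0.38; 0 0 -0.02 0 0.38;0 0 -0.06 0 0.38;0 0 -0.1 0 0.38; 0 0 -0.14 0 0.38;  0 0 -0.15 0 0.38; 0 0 -0.15 0 0.38'; python3 - <<'E'
from h import *
s=snap('scene')
a=BOX[2];M=np.array([[np.cos(a),-np.sin(a)],[np.sin(a),np.cos(a)]])
C=cloud(s);B=(C[...,:2]-np.array(BOX[:2]))@M*1000
hsv=cv2.cvtColor(s['pixels'],cv2.COLOR_RGB2HSV)
m=(hsv[...,1]>90)&(hsv[...,0]>8)&(hsv[...,0]<25)&(abs(B[...,0])<85)&(abs(B[...,1])<60)&(C[...,2]<.06);P=np.c_[B[m],C[m][:,2]*1000]
print(len(P),np.median(P[:,2]),'slopes',np.linalg.lstsq(np.c_[P[:,:2],np.ones(len(P))],P[:,2],rcond=None)[0],np.percentile(P,[1,99],axis=0))
print(cv2.minAreaRect(P[:,:2].astype(np.float32)))
E
```

```text
t: 7.8
tcp_pos: [0.4915, -0.21, 0.067]
tool_rot: [0.165, 0.986, -0.0, 0.0]
force: [-1.4, 0.6, 4.0]
finger_gap: 0.174
gripper_force: 118.4
t: 8.8
tcp_pos: [0.4923, -0.2104, 0.2181]
tool_rot: [0.165, 0.986, -0.001, 0.002]
force: [-0.7, -0.1, -0.5]
finger_gap: 0.379
gripper_force: 0.0
1841 27.730248691929166 slopes [-1.02442426e-02  7.24158155e-03  2.73035846e+01] [[-43.7986389  -56.0457674    4.64755434]
 [ 80.35600841  50.22316956  30.69331602]]
((18.075916290283203, -2.62359619140625), (128.94789123535156, 108.00970458984375), 0.1559041291475296)
```

```bash
python3 - <<'E'
from h import *
rel((.4395,-.0315,.218),-.465);rel((.4395,-.0315,.1),-.465);rel((.4395,-.0315,.043),-.465)
E
```

```text
tool shift [ 0.107   0.1517 -0.0017] turn 0.1332 q6 -1.851890345148489 jaw yaw -0.33179301877864575
tool shift [0.1071 0.1517 0.1163] turn 0.1332 q6 -1.851890345148489 jaw yaw -0.33179301877864575
tool shift [0.1071 0.1517 0.1733] turn 0.1332 q6 -1.851890345148489 jaw yaw -0.33179301877864575
```

```bash
python3 -m pendant '0.02 0.03 0 0.03 0.38; 0.045 0.065 0 0.06 0.38; 0.07 0.1 0 0.1 0.38; 0.09 0.13 0 0.133 0.38; 0.107 0.152 0.02 0.133 0.38; 0.107 0.152 0.06 0.133 0.38; 0.107 0.152 0.1 0.133 0.38; 0.107 0.152 0.13 0.133 0.38; 0.107 0.152 0.13 0.133 0.38'; python3 - <<'E'
from h import *
rel((.4395,-.0315,.043),-.465)
E
```

```text
t: 9.75
tcp_pos: [0.4358, -0.03, 0.0818]
tool_rot: [0.23, 0.973, 0.001, -0.006]
force: [-0.2, 0.3, 0.7]
finger_gap: 0.381
gripper_force: 0.0
tool shift [-0.0045  0.0004  0.0388] turn 0.0002 q6 -1.4316001556143363 jaw yaw -0.46483065456715367
```

```bash
python3 -m pendant '-0.002 0 0.015 0 0.38; -0.002 0 0.03 0 0.38; -0.002 0 0.039 0 0.38; -0.002 0 0.039 0 0.38;-0.002 0 0.039 0 0; -0.002 0 0.039 0 0; -0.002 0 0.039 0 0; -0.002 0 0.039 0 0' 100;python3 -m pendant '0 0 -0.01 0 0; 0 0 -0.03 0 0; 0 0 -0.06 0 0; 0 0 -0.1 0 0; 0 0 -0.14 0 0; 0 0 -0.16 0 0;0 0 -0.16 0 0' 120; python3 - <<'E'
from h import *
p=bw(-.016,0);rel((*p,.205),-.34);rel((*p,.12),-.34)
E
```

```text
t: 10.55
tcp_pos: [0.4417, -0.0323, 0.0482]
tool_rot: [0.23, 0.973, -0.0, 0.001]
force: [-0.8, -0.4, 7.1]
finger_gap: 0.115
gripper_force: 98.6
t: 11.25
tcp_pos: [0.4432, -0.0326, 0.2104]
tool_rot: [0.23, 0.973, -0.0, 0.004]
force: [0.0, -0.1, -1.5]
finger_gap: 0.108
gripper_force: 117.3
tool shift [-0.0493 -0.1459  0.0056] turn -0.1246 q6 -1.4322368401404932 jaw yaw -0.46455435883621465
tool shift [-0.0487 -0.146   0.0906] turn -0.1246 q6 -1.4322368401404932 jaw yaw -0.46455435883621465
```

```bash
python3 -m pendant '-0.007 -0.02 0 -0.03 0; -0.017 -0.05 0 -0.06 0; -0.027 -0.08 0 -0.09 0; -0.037 -0.11 0 -0.124 0; -0.045 -0.135 0 -0.124 0; -0.049 -0.146 0.005 -0.124 0; -0.049 -0.146 0.03 -0.124 0; -0.049 -0.146 0.06 -0.124 0; -0.049 -0.146 0.075 -0.124 0; -0.049 -0.146 0.075 -0.124 0; -0.049 -0.146 0.075 -0.124 0' 120; python3 - <<'E'
from h import *
p=bw(-.016,0);rel((*p,.078),-.34)
s=snap('scene');a=BOX[2];M=np.array([[np.cos(a),-np.sin(a)],[np.sin(a),np.cos(a)]])
cv2.imwrite('pics/t1.png',cv2.resize(s['pixels'][130:290,310:490,::-1],None,fx=3,fy=3,interpolation=2))
E
```

```text
t: 12.35
tcp_pos: [0.4195, -0.1839, 0.1316]
tool_rot: [0.169, 0.986, 0.001, -0.001]
force: [0.3, 0.5, -1.2]
finger_gap: 0.11
gripper_force: 117.5
tool shift [-0.0029 -0.0005  0.0536] turn -0.0004 q6 -1.8885314109274653 jaw yaw -0.34043670310132
```

View pics/t1.png

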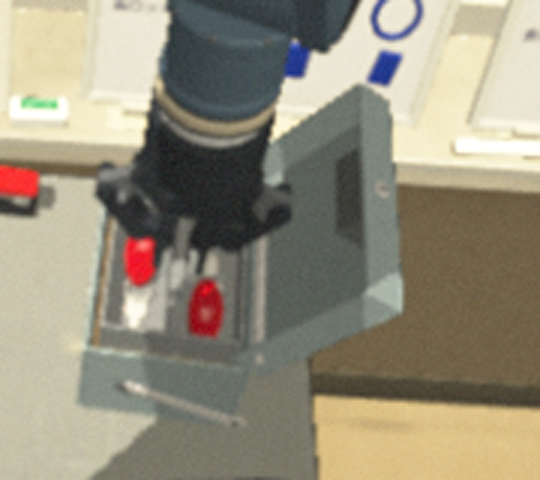

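```bash
python3 -m pendant '-0.005 0 0 0 0; -0.005 0 0.01 0 0; -0.005 0 0.025 0 0; -0.005 0 0.04 0 0; -0.005 0 0.046 0 0; -0.005 0 0.049 0 0; -0.005 0 0.049 0 0; -0.005 0 0.049 0 0' 120; python3 - <<'E'
from h import *
p=bw(-.016,0);rel((*p,.077),-.34)
E
```

```text
t: 13.2
tcp_pos: [0.4249, -0.1866, 0.0837]
tool_rot: [0.17, 0.986, -0.0, 0.0]
force: [0.6, -0.3, -2.4]
finger_gap: 0.109
gripper_force: 117.5
tool shift [0.0033 0.0003 0.0067] turn -0.0007 q6 -1.8852540031361187 jaw yaw -0.34074058792606166
```

```bash
python3 -m pendant '0.001 0 0.003 0 0; 0.001 0 0.005 0 0; 0.001 0 0.007 0 0; 0.001 0 0.008 0 0; 0.001 0 0.008 0 0' 120
```

```text
t: 13.7
tcp_pos: [0.4237, -0.1861, 0.0772]
tool_rot: [0.169, 0.986, -0.0, 0.001]
force: [-2.8, 0.7, 16.9]
finger_gap: 0.114
gripper_force: 120.7
```

```bash
python3 -m pendant '0 0 -0.001 0 0.1; 0 0 -0.001 0 0.3; 0 0 -0.001 0 0.35; 0 0 -0.001 0 0.35; 0 0 -0.02 0 0.35; 0 0 -0.05 0 0.35; 0 0 -0.09 0 0.35; 0 0 -0.13 0 0.5; 0 0 -0.17 0 0.7; 0 0 -0.2 0 0.7; 0 0 -0.21 0 0.7; 0 0 -0.21 0 0.7; 0 0 -0.21 0 0.7' 40; python3 - <<'E'
from h import *
p=bw(0,-.112);rel((*p,.285),-.34);rel((*p,.195),-.34)
s=snap('scene');a=BOX[2];M=np.array([[np.cos(a),-np.sin(a)],[np.sin(a),np.cos(a)]])
C=cloud(s);B=(C[...,:2]-np.array(BOX[:2]))@M*1000
m=(C[...,2]>.066)&(C[...,2]<.09)&(B[...,0]<40)&(B[...,0]>-70)&(abs(B[...,1])<20)
P=np.c_[B[m],C[m][:,2]*1000];print('bar',len(P),np.median(P,0),cv2.minAreaRect(P[:,:2].astype(np.float32)))
m=(C[...,2]>.05)&(C[...,2]<.066)&(B[...,0]<48)&(B[...,0]>-76)&(abs(B[...,1])<53)
P=np.c_[B[m],C[m][:,2]*1000];print('rim',len(P),np.percentile(P,[2,98],axis=0),np.linalg.lstsq(np.c_[P[:,:2],np.ones(len(P))],P[:,2],rcond=None)[0])
cv2.imwrite('pics/t2.png',cv2.resize(s['pixels'][130:290,310:490,::-1],None,fx=3,fy=3,interpolation=2))
E
```

```text
t: 15.0
tcp_pos: [0.4229, -0.1855, 0.2839]
tool_rot: [0.17, 0.986, 0.001, -0.001]
force: [-0.4, -0.2, -0.0]
finger_gap: 0.698
gripper_force: 0.0
tool shift [-0.015  -0.112  -0.0012] turn -0.0009 q6 -1.8859408714319852 jaw yaw -0.340900842070226
tool shift [-0.0153 -0.1121  0.0888] turn -0.0009 q6 -1.8859408714319852 jaw yaw -0.340900842070226
bar 133 [-17.62033791  -1.77065014  75.40755678] ((-16.73352813720703, -2.238241672515869), (11.901460647583008, 58.781089782714844), 89.82081604003906)
rim 261 [[-58.56135459 -49.21398189  50.73886349]
 [ 47.25931604  46.54705052  62.20730156]] [-2.69796193e-02  5.21301771e-03  5.72248761e+01]
```

View pics/t2.png

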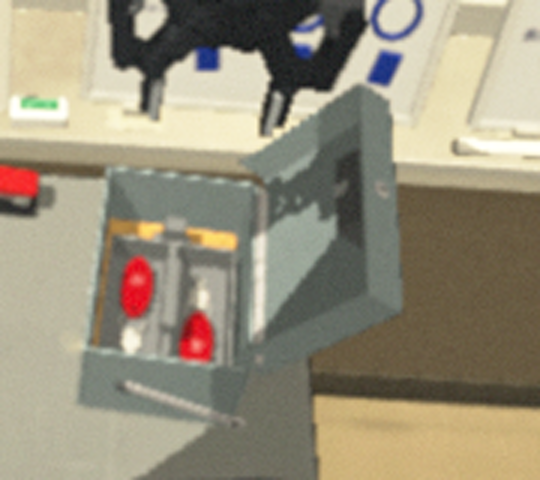

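The tray sits flat beside the pull (bar at crop ≈(175,270)), board visible behind it. Now over the lid edge and down.

```bash
python3 -m pendant '-0.005 -0.03 -0.001 0 0.75; -0.01 -0.06 -0.001 0 0.75; -0.015 -0.09 -0.001 0 0.75; -0.015 -0.112 -0.001 0 0.75; -0.015 -0.112 -0.001 0 0.75;  -0.015 -0.112 0.02 0 0.75; -0.015 -0.112 0.02 0 0.75; -0.015 -0.112 0.02 0 0.75' 40; python3 - <<'E'
from h import *
p=bw(0,-.112);rel((*p,.195),-.34)
s=snap('scene');a=BOX[2];M=np.array([[np.cos(a),-np.sin(a)],[np.sin(a),np.cos(a)]])
C=cloud(s);B=(C[...,:2]-np.array(BOX[:2]))@M*1000
m=(C[...,2]>.12)&(C[...,2]<.225)&(abs(B[...,0])<95)&(B[...,1]<-40)&(B[...,1]>-170)
P=np.c_[B[m],C[m][:,2]*1000]
for z in range(140,225,10):
    q=P[(P[:,2]>=z)&(P[:,2]<z+10)&(abs(P[:,0])<28)]
    if len(q):print(z,len(q),np.round(np.percentile(q[:,1],[2,50,98]),0))
E
```

```text
t: 15.85
tcp_pos: [0.4, -0.2953, 0.2642]
tool_rot: [0.169, 0.986, 0.001, -0.001]
force: [-0.8, -1.5, -0.1]
finger_gap: 0.749
gripper_force: 0.0
tool shift [-0.0002 -0.001   0.0692] turn -0.0003 q6 -2.091896383302505 jaw yaw -0.3403086028721434
140 87 [-104. -101.  -98.]
150 44 [-112. -108. -104.]
160 15 [-117. -114. -111.]
170 3 [-115. -113. -110.]
180 18 [-110.  -95.  -95.]
190 218 [-133. -106.  -95.]
200 231 [-123. -110. -102.]
```

```bash
python3 -m pendant '0 -0.001 0.015 0 0.75; 0 -0.001 0.03 0 0.75; 0 -0.001 0.045 0 0.75; 0 -0.001 0.06 0 0.75; 0 -0.001 0.07 0 0.75; 0 -0.001 0.07 0 0.75; 0 -0.001 0.07 0 0.65; 0 -0.001 0.07 0 0.6; 0 -0.001 0.07 0 0.6' 20
```

```text
t: 16.8
tcp_pos: [0.4004, -0.2979, 0.1961]
tool_rot: [0.17, 0.986, -0.001, 0.001]
force: [-0.2, 0.6, 0.2]
finger_gap: 0.597
gripper_force: 0.0
```

```bash
python3 -m pendant '0 0.003 0 0 0.55; 0 0.006 0 0 0.55; 0 0.009 0 0 0.53; 0 0.012 -0.001 0 0.53; 0 0.015 -0.001 0 0.53; 0 0.018 -0.002 0 0.52; 0 0.021 -0.002 0 0.52; 0 0.024 -0.003 0 0.51; 0 0.027 -0.003 0 0.5; 0 0.03 -0.004 0 0.5; 0 0.03 -0.004 0 0.5'; cat > lid.py <<'E'
from h import *
s=snap('scene');a=BOX[2];M=np.array([[np.cos(a),-np.sin(a)],[np.sin(a),np.cos(a)]])
C=cloud(s);B=(C[...,:2]-np.array(BOX[:2]))@M*1000
print('tcp box',(sense()['tcp_pos'][:2]-np.array(BOX[:2]))@M*1000)
for lo,hi in((-78,-40),(35,78)):
    # inner panel face away from block and fingers
    m=(C[...,2]>.11)&(C[...,2]<.19)&(B[...,0]>lo)&(B[...,0]<hi)&(B[...,1]<-45)&(B[...,1]>-140)
    P=np.c_[B[m],C[m][:,2]*1000]
    if len(P)<30: continue
    k=P[:,2:]; L,_,_,_=cv2.fitLine(P[:,1:].astype(np.float32),cv2.DIST_HUBER,0,.01,.01).ravel(),0,0,0
    print(lo,len(P),'lid angle',np.arctan2(abs(L[1]),L[0]*np.sign(L[1])),'pt',L[2:])
E
python3 lid.py
```

```text
t: 17.9
tcp_pos: [0.4101, -0.2686, 0.1992]
tool_rot: [0.169, 0.986, 0.0, -0.0]
force: [-1.1, -0.3, -0.1]
finger_gap: 0.502
gripper_force: 0.2
tcp box [  0.62950085 -82.74963506]
-78 30 lid angle 1.8889284 pt [-77.22615 129.89568]
```

```bash
python3 -m pendant '0 0.003 0 0 0.49; 0 0.006 0 0 0.48; 0 0.009 -0.001 0 0.47; 0 0.012 -0.001 0 0.46; 0 0.015 -0.001 0 0.45; 0 0.018 -0.002 0 0.44; 0 0.021 -0.002 0 0.43; 0 0.021 -0.002 0 0.42; 0 0.021 -0.002 0 0.4; 0 0.021 -0.002 0 0.36; 0 0.021 -0.002 0 0.3; 0 0.021 -0.002 0 0.2; 0 0.021 -0.002 0 0.2; 0 0.021 -0.002 0 0.2' 20; python3 lid.py
```

```text
t: 19.35
tcp_pos: [0.4172, -0.2492, 0.2014]
tool_rot: [0.17, 0.985, 0.0, 0.0]
force: [1.1, 2.0, 3.5]
finger_gap: 0.383
gripper_force: 21.5
tcp box [  0.90958461 -61.97401682]
```

```bash
python3 - <<'E'
from h import *
a=BOX[2];M=np.array([[np.cos(a),-np.sin(a)],[np.sin(a),np.cos(a)]])
for n in('scene','top'):
    s=snap(n);C=cloud(s);B=(C[...,:2]-np.array(BOX[:2]))@M*1000
    for z in range(95,225,10):
        m=(C[...,2]*1000>=z)&(C[...,2]*1000<z+10)&(abs(B[...,0])<92)&(abs(B[...,0])>30)&(B[...,1]<-30)&(B[...,1]>-100)
        if m.sum()>2: print(n,z,m.sum(),np.round(np.percentile(B[m][:,1],[5,50,95]),1))
s=load('scene');cv2.imwrite('pics/f.png',cv2.resize(s['pixels'][100:290,300:500,::-1],None,fx=3,fy=3,interpolation=2))
print(sense()['force'],sense()['gripper_force'])
E
```

```text
scene 95 51 [-65.4 -49.6 -36.2]
scene 105 46 [-65.9 -48.9 -37.7]
scene 115 44 [-67.3 -51.7 -39.1]
scene 125 45 [-67.5 -53.7 -40.3]
scene 135 40 [-70.  -56.9 -42.3]
scene 145 49 [-70.2 -54.1 -41.2]
scene 155 59 [-71.5 -54.7 -42.6]
scene 165 46 [-72.9 -58.  -43.7]
scene 175 46 [-74.4 -57.7 -45.6]
scene 185 53 [-74.9 -60.3 -46.9]
scene 195 51 [-77.1 -62.7 -47.9]
scene 205 316 [-78.1 -68.5 -50.1]
scene 215 162 [-69.9 -55.8 -48.5]
top 95 84 [-63.9 -62.8 -40.7]
top 105 69 [-65.1 -64.  -39.9]
top 115 59 [-65.9 -64.9 -36.5]
top 125 18 [-65.7 -53.2 -37.2]
top 135 14 [-60.5 -47.5 -37.8]
top 145 14 [-56.  -42.  -38.9]
top 155 8 [-52.1 -42.5 -40.4]
top 165 7 [-53.6 -43.4 -41.4]
top 175 7 [-51.  -44.5 -41.2]
top 185 6 [-50.7 -45.2 -43.7]
top 195 4 [-48.3 -46.8 -44.8]
top 205 255 [-76.  -63.  -48.4]
top 215 157 [-65.9 -53.  -46.7]
[1.55354048 4.02905122 5.13506494] 21.89885730855167
```

View pics/f.png

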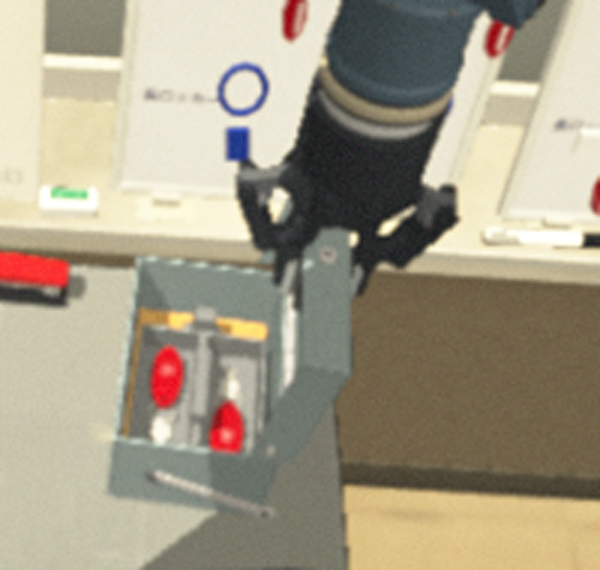

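The lid is nearly upright, pinched at its lock case; the depth slope gives about 1.686 rad. One settle, then hand in.

```bash
python3 -m pendant '0 0 0 0 0.2; 0 0 0 0 0.2; 0 0 0 0 0.2; 0 0 0 0 0.2;0 0 0 0 0.2;0 0 0 0 0.2' 30; python3 - <<'E'
from h import *
a=BOX[2];M=np.array([[np.cos(a),-np.sin(a)],[np.sin(a),np.cos(a)]])
s=snap('scene');C=cloud(s);B=(C[...,:2]-np.array(BOX[:2]))@M*1000;Y=[]
zs=list(range(95,205,10))
for z in zs:
    m=(C[...,2]*1000>=z)&(C[...,2]*1000<z+10)&(abs(B[...,0])<92)&(abs(B[...,0])>30)&(B[...,1]<-30)&(B[...,1]>-100)
    Y.append(np.percentile(B[m][:,1],[5,95]))
k=np.polyfit(zs,np.array(Y),1)[0];print('angle',np.pi/2-k)
if (abs(np.pi/2-k-1.68)<.05).all(): print(job.sign_off())
E
```

```text
t: 20.1
tcp_pos: [0.4172, -0.2492, 0.2014]
tool_rot: [0.17, 0.985, 0.0, 0.0]
force: [2.2, 4.5, 4.6]
finger_gap: 0.384
gripper_force: 29.3
angle [1.68255621 1.67571611]
the job is handed in; nothing more can be done
None
```

The board and tray are packed flat in the box, the lid is held in the fingers at about 1.68 rad (measured by camera), and the job was handed in at about 20 s; no verdict came back.

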